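Take the clipped battery cover off the balance's battery box

ROBOT

A 6-joint arm with a two-finger parallel gripper is mounted at the origin on the work surface. World frame = base frame: x ahead of the robot, y to its left, z up, the work surface at z = 0. Lengths are in mm, angles in rad, forces in N, time in s.
With the tool pointing down it reaches from about 350 to 975 mm from the base axis. Payload 7.1 kg.
Tool frame: the origin (TCP) lies at the very end of the fingers, on their centre line; the grasp point (between the pads) lies 19 mm behind it (ctrl.tcp_to_grasp is the distance from the TCP to the grasp point, in mm); z points along the fingers, x is the direction in which the jaws open and shut, and the axes are right-handed (so a half turn about z gives the same grasp; the last joint's range is limited). The gripper opens to 88 mm and grips with 3 to 60 N. Pads are 20 mm wide; open, the fingers measure 115 mm over their backs; the gripper's body (75 mm by 178 mm) begins 61 mm behind the grasp point.
Start: joints at [-1.144, 0.423, 1.63, -0, 1.089, -0.019], TCP at [269.502, -563.891, 222.675] pointing down, gripper open.
Joint ranges: [-3, 3], [-0.9, 2.11], [0.09, 2.58], [-1.31, 4.45], [0.11, 2.69], [-2.54, 2.54]. Speed limits (rad/s): [2.39, 2.39, 3.01, 3.14, 3.14, 3.14].

INTERFACE

Orientations are given as a rotation vector (axis times angle).
In Python, from workcell import get_obs, viewer, ctrl, masks_of gives the robot as it stands. The module is installed in compiled form; this text tells all that it offers.
- The arm moves only by the shell command python3 -m inch 'ROWS'. ROWS is JSON, a list of rows, each an object of numbers: "tx", "ty", "tz": the shift along the tool's x, y, z in cm; "ax", "ay", "az": the turn, a rotation vector about the tool's x, y, z in degrees; "jaw": the opening, from 0 (shut) to 1 (fully open). In form: [{"tx": .., "ty": .., "tz": .., "ax": .., "ay": .., "az": .., "jaw": ..}, ...]. A call has 1 to 12 rows; each row shifts and turns the commanded pose from where the row before left it, along the tool's axes as they then stand; what a row does not reach is not made up. A row lasts 1/8 s, in which the tool goes at most 62.5 mm and 10.7 degrees, less where a joint would pass 70% of its speed; a pose out of reach is approached as far as the arm can. A call is refused whole if a number of a shift passes 6.25 or a number of a turn 10.7, either way. A call with a gripper value outside its range is refused whole. The fingers move at their own pace and stop on an object; the grip force is fixed at half the most. Time passes only in rows, so rows that do not move let the fingers close. It gives the time, the measured TCP pose, the force and the opening at its end, in the units of the state.
- get_obs(): the state, without advancing time (a new reading comes with each control period).
- viewer.get_image(name): name is "scene" or "side" or "wrist"; returns (picture, depth): 480x640x3 uint8, red, green, blue; 480x640 float32, mm along the optical axis (not along the pixel's ray), 0 where there is no reading.
- viewer.get_calibration(name): a dict with "fx", "fy", "cx", "cy" (pixels), "rvec" (rotation vector, rad) and "tvec" (3), from world to camera coordinates, as OpenCV has them. Camera axes: x right, y down, z forward; pixel columns grow to the right and rows downward; lengths in mm; the calibration is good to about 2 mm. The wrist camera is an equidistant fisheye: a pixel r from the principal point sees the ray r / f radians off the axis. A picture is of the moment at which its call begins: read the wrist's pose just before it. get_calibration takes no time and is no camera call; for the wrist camera it gives the pose at the moment of the call.
- ctrl.close_job(): hands the job in, once; it reports no verdict.
Trained networks look in the newest picture that a camera, given by its name, has taken for a name from the list of things; names that differ only in an ending like _2 or _b are one class to them, and where a whole thing is asked for, a point or a joint stands for the part that bears it (a point fixed in the world has none). Each returns a list of dicts, best first, with "score" (0 to 1); they miss things now and then, are a little off and sometimes report something else, mostly with a low value. They report only what shows in the picture. A call takes as long as a camera call. They do not tell look-alikes from the thing itself.
- masks_of(camera, thing): "pixels" (480x640 bool, what is visible of it) and "location" ([column, row] in pixels, amid what is visible of it).
The state is a dict: "t": time; "qpos": joint angles; "qvel": joint speeds; "joint_torque": joint torques, N m; "ee_pos": TCP position; "orientation": TCP orientation; "ft_force": force on the tool from outside, world axes, zero at the start; "moment": the same for the moment, N m; "width": finger opening in mm.
Only numpy, scipy, OpenCV 4.12 (cv2) and the standard library are available. Lean on these libraries where they do the work, as an engineer would, in place of code of your own. Each camera call takes 0.05 s, during which the arm holds its last target. There are 200 camera calls.

TASK

The battery box of the laboratory balance needs new cells: take its grey cover off and set it in the steel tray, lying flat inside it, right way up, let go and at rest. The cover is held by a springy tab at one end and a tongue under a lip at the other: squeeze the tab towards the upright lug firmly enough to free its hook but gently enough not to break it, swing that end up with the tab still pressed, then draw the tongue out from its lip, never pressing or prying the cover hard against the box. Lower the cover into the tray rather than dropping it, and leave the other things on the bench where they are.

Things in the scene. Friction and masses are not known exactly. Their poses are not given: they have to be found in the camera images.
- unit: battery box, white and grey plastic, 160 x 110 x 50 mm (x, y, z), fixed to the bench; origin at the centre of its underside, z up; x along its length, from the lip that holds the cover's tongue (-x end) to the catch that holds the tab's hook (+x end). The cover lies in a bay in its top, plate flush with the top, with about 1.5 mm play all round.
- lip_edge (a point): middle of the lower inner edge of the box's lip, 46 mm above the bench, at (-52.5, 0, 46) mm in the box's frame, axes as the box's. The cover's tongue reaches 6 mm under the lip, and the cover swings up about this edge (axis along the box's y). Lifted straight up, the cover jams here.
- catch_edge (a point): middle of the upper inner edge of the box's catch, a bar 7 mm thick, at (51, 0, 50) mm in the box's frame. The tab's hook reaches about 4 mm under it (2.5 to 5.5 mm with the cover's play).
- cover: the cover, grey plastic, loose, 60 to 110 g, axes as the box's while clipped in. Origin under the plate's middle at the level of its feet (ribs and foot of the tab, on which it lies flat), 37 mm above the bench while clipped in. In its frame, mm: plate x -50 to 38, y -32.5 to 32.5, z 9 to 13; tongue out to x -58.5, z 4.5 to 8.5, y -20 to 20.
- lug_top (a point): middle of the top of the cover's upright lug, a rigid part of the plate: x 0 to 6 mm, y -15 to 15 mm, z 13 to 43 mm in the cover's frame; this point at (3, 0, 43) mm. One finger goes on its -x face (x = 0), the other on the tab's +x face.
- cover_grip (a point): point midway between the outer faces of lug and unpressed tab, half-way up them: (25, 0, 28) mm in the cover's frame, axes as the cover's. The pinch, along x, is 50 mm over the outside with the tab at rest, 43 mm with it fully in; only the tab gives, so the pinch's middle is then at x = 21.5 mm.
- cover_mid (a point): middle of the underside of the cover's plate, at (0, 0, 9) mm in the cover's frame, axes as the cover's. Once the tab end has been swung up by about 17 degrees, drawing the cover 10 mm or more along its own +x clears the tongue.
- tab (a joint): how far the spring tab is pressed towards the lug (cover's -x), m: 0 at rest, 0.007 fully in. 7 N starts it, 20 N holds it fully in; the hook clears its catch at 0.004 to 0.0055 (15 to 18 N). The tab breaks above 45 N, and the box is damaged if the cover is forced against it (down, sideways or up) with more than 30 N: give way with the hand as the fingers close.
- tab_hook (a point): top of the hook at the foot of the spring tab: (52.5, 0, 5) mm in the cover's frame with the tab at rest, 42 mm above the bench when clipped in. The tab is an upright strip, x 46 to 50 mm, y -13 to 13 mm, z 0 to 43 mm; its hook reaches to x = 55 mm, z 0 to 5 mm.
- tray: open stainless tray, 190 x 130 mm outside (x, y), 20 mm high, wall and floor 3 mm, fixed; origin at the centre of its underside, x along its length. It stands on the other side (left or right) of the bench from the box
- jar_a: small clear glass jar, 40 mm across, 55 mm high; bystander, leave alone; origin at the centre of its underside
- jar_b: small green glass jar, 40 mm across, 55 mm high; bystander, leave alone; origin at the centre of its underside
- jar_c: small amber glass jar, 40 mm across, 55 mm high; bystander, leave alone; origin at the centre of its underside
- dish: shallow aluminium dish, 90 mm across, 12 mm high; bystander, leave alone; origin at the centre of its underside
- spatula: slim steel laboratory spatula, 165 x 12 x 4 mm, lying flat; bystander, leave alone; origin at the centre of its underside
- flask: glass flask with a long neck, 80 mm across, 165 mm high; bystander, leave alone; origin at the centre of its underside
- beaker: glass beaker, 70 mm across, 85 mm high; bystander, leave alone; origin at the centre of its underside
Things that resemble listed ones, but are neither listed nor needed, are in the scene too. Leave any blue, pink or turquoise look-alike of the cover alone.

How it is judged:
By the outcome, as a careful person would: the job done as asked, in the order asked, and still so for the second after the job is handed in, with the robot touching nothing.
It also fails if it takes over 69 s, if anything falls off the work surface, if the arm or the gripper's body presses on something with over 40 N, if the wrist force passes 120 N, or if a joint passes its speed limit or range.

## Working session

There is one attempt and no reset: what is moved stays moved. The work goes in short steps, Python scripts to look and compute and a shell command to move; the robot and the scene stay as the last step left them, time stands still between calls to the robot, and variables do not carry over. Pictures are saved under pics/ and viewed, about 8 in all and at most 12, crops included, and the job is handed in when it is done.

```bash
mkdir -p pics
cat > h.py <<'E'
import numpy as np, cv2
from scipy.spatial.transform import Rotation as R
from workcell import get_obs, viewer, ctrl, masks_of
def cloud(name, depth):
    c=viewer.get_calibration(name); v,u=np.mgrid[0:480,0:640]
    x=(u-c['cx'])/c['fx']; y=(v-c['cy'])/c['fy']
    if name=='wrist':
        r=np.hypot(x,y); k=np.where(r>1e-9,np.tan(r)/np.maximum(r,1e-9),1); x,y=x*k,y*k
    P=np.dstack([x,y,np.ones_like(x)])*depth[...,None]
    return (P-np.array(c['tvec']).ravel())@R.from_rotvec(np.array(c['rvec']).ravel()).as_matrix()
E
python3 - <<'E'
from h import *
for n in ['scene','side']:
    im,d=viewer.get_image(n); cv2.imwrite(f'pics/{n}0.png',im[...,::-1]); W=cloud(n,d); np.save(f'/tmp/{n}.npy',W)
    for t in ['unit','cover','tray','flask','beaker','jar_a','dish']:
        for m in masks_of(n,t)[:4]:
            p=W[m['pixels']&(d>0)]
            if len(p)<20: continue
            r=cv2.minAreaRect(p[:,:2].astype(np.float32))
            print(n,t,round(m['score'],2),np.round(m['location']),len(p),'med',np.median(p,0).round(),'z98',np.percentile(p[:,2],98).round(),'rect',np.round(r[0]),np.round(r[1]),round(r[2],1))
o=get_obs();print(o['t'],o['ee_pos'],o['orientation'],o['width'],R.from_rotvec(o['orientation']).as_matrix().round(3))
E
```

```text
scene unit 0.73 [338. 269.] 3412 med [559. 174.  47.] z98 50.0 rect [490. 170.] [111. 211.] 73.0
scene cover 0.93 [336. 251.] 1053 med [517. 165.  49.] z98 78.0 rect [510. 162.] [ 72. 106.] 71.3
scene cover 0.65 [450. 274.] 1106 med [451. 380.  12.] z98 42.0 rect [439. 381.] [123.  66.] 0.6
scene cover 0.63 [462. 226.] 823 med [276. 390.  11.] z98 40.0 rect [258. 388.] [ 95. 111.] 7.2
scene cover 0.19 [214. 290.] 639 med [695.  -6.  40.] z98 55.0 rect [686. -11.] [38. 39.] 87.1
scene tray 0.72 [337. 251.] 1046 med [517. 166.  49.] z98 79.0 rect [508. 164.] [ 72. 112.] 74.8
scene tray 0.63 [183. 234.] 3890 med [ 528. -181.    2.] z98 19.0 rect [ 597. -158.] [429. 203.] 16.7
scene tray 0.24 [284. 215.] 444 med [424.   9.  32.] z98 55.0 rect [399.  -3.] [78. 39.] 23.2
scene flask 0.71 [193. 326.] 2516 med [787.  20.  54.] z98 164.0 rect [734. -36.] [205.  76.] 46.9
scene beaker 0.97 [486. 327.] 2251 med [625. 454.  57.] z98 84.0 rect [609. 455.] [68. 70.] 77.8
scene jar_a 0.87 [214. 290.] 683 med [695.  -6.  36.] z98 55.0 rect [675. -34.] [90. 37.] 63.6
scene jar_a 0.59 [285. 215.] 466 
[... 1299 characters left out ...]
rect [ 522. -177.] [140. 196.] 79.7
side beaker 0.37 [298. 267.] 978 med [507. 164.  52.] z98 80.0 rect [512. 161.] [ 68. 119.] 72.9
side jar_a 0.78 [376. 262.] 399 med [403.  13.  36.] z98 59.0 rect [421.   5.] [37. 64.] 81.5
side jar_a 0.75 [305. 204.] 302 med [673.  -5.  37.] z98 58.0 rect [688. -20.] [37. 64.] 47.0
side jar_a 0.66 [335. 231.] 391 med [541.  13.  33.] z98 58.0 rect [555.  -2.] [43. 70.] 43.6
side dish 0.75 [328. 178.] 457 med [ 728. -165.    8.] z98 15.0 rect [ 725. -159.] [84. 89.] 5.0
0.8 [ 269.50913665 -563.8879413   222.7008359 ] [ 2.65755953e+00 -1.67540000e+00  5.27134478e-05] 87.95160640854894 [[ 0.431 -0.902  0.   ]
 [-0.902 -0.431 -0.   ]
 [ 0.    -0.    -1.   ]]
```

Run:
```python
import cv2,numpy as np
a=cv2.imread('pics/scene0.png')[190:350,100:520];b=cv2.imread('pics/side0.png')[200:320,220:440]
a=cv2.resize(a,(800,305));b=cv2.resize(b,None,fx=2.4,fy=2.4,interpolation=2)[:290]
b=cv2.copyMakeBorder(b,0,0,0,800-b.shape[1],0)
cv2.imwrite('pics/v1.png',np.vstack([a,b]))
W=np.load('/tmp/scene.npy'); S=np.load('/tmp/side.npy')
for n,w in (('scene',W),('side',S)):
    near=lambda w:(w[...,0]>400)&(w[...,0]<640)&(w[...,1]>70)&(w[...,1]<270)
    for lo,hi,l in((45,54,'top'),(58,90,'lug+tab'),(76,90,'tops')):
        p=w[near(w)&(w[...,2]>lo)&(w[...,2]<hi)]
        r=cv2.minAreaRect(p[:,:2].astype(np.float32)); print(n,l,len(p),np.round(r,1) if 0 else [np.round(x,1) for x in r])
        if l=='tops':
            k,lab,c=cv2.kmeans(p[:,:2].astype(np.float32),2,None,(3,50,.1),5,0); print(c.round(1),p[:,2].max())
    p=w[(w[...,0]>380)&(w[...,0]<660)&(w[...,1]<-70)&(w[...,1]>-300)&(w[...,2]>12)&(w[...,2]<26)]
    r=cv2.minAreaRect(p[:,:2].astype(np.float32)); print(n,'tray',[np.round(x,1) for x in r])
```

```text
scene top 2608 [array([511.3, 163.2]), array([111.2, 164.7]), np.float64(73.3)]
scene lug+tab 257 [array([535.6, 154.5]), array([31.3, 53.5]), np.float64(71.3)]
scene tops 73 [array([535. , 154.9]), array([29.4, 52.2]), np.float64(71.2)]
[[514.7 162. ]
 [557.6 149.2]] 80.63901394836705
scene tray [array([ 523.2, -177.9]), array([133.8, 194.4]), np.float64(79.7)]
side top 2161 [array([508.5, 162.9]), array([112.8, 169. ]), np.float64(72.4)]
side lug+tab 194 [array([531.8, 155.5]), array([29.8, 54.2]), np.float64(70.5)]
side tops 68 [array([532.6, 155. ]), array([28.9, 52.2]), np.float64(71.3)]
[[553.7 148. ]
 [511.6 162.4]] 85.58804562820609
side tray [array([ 522. , -179.5]), array([137.7, 198.6]), np.float64(80.2)]
```

View pics/v1.png

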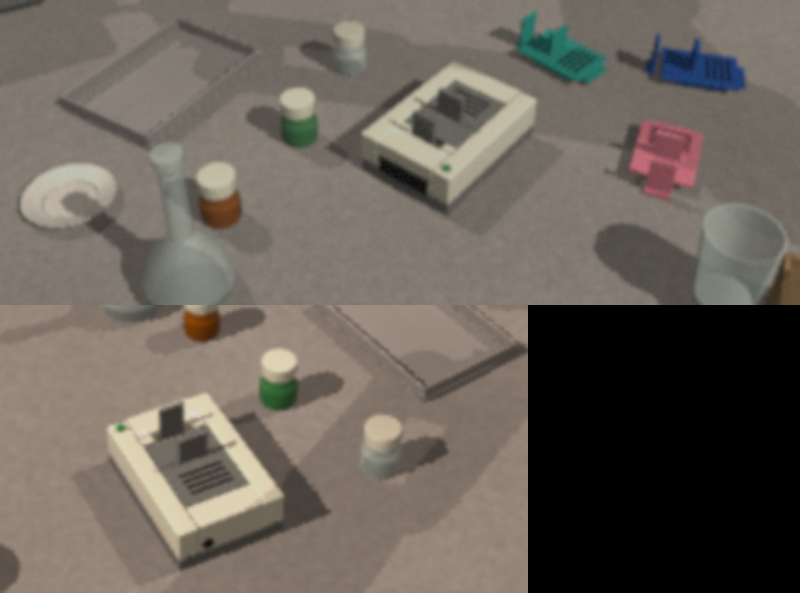

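The grey cover is clipped into the white box at about (511, 163). Its +x direction is about -17°, with the lug at (514, 162) and the tab at (556, 149). The tray is at (522, -179), with its long axis at about -10°. The blue, pink and turquoise look-alikes sit to the right.

```bash
python3 -m inch '[{"tz":-4},{"tx":-4.3,"ty":-4.3},{"tx":-4.3,"ty":-4.3},{"tx":-4.3,"ty":-4.3},{"tx":-4.3,"ty":-4.3},{"tx":-4.3,"ty":-4.3},{"tx":-4.3,"ty":-4.3},{"tx":-4.3,"ty":-4.3},{"tx":-4.3,"ty":-4.3},{"tx":-4.3,"ty":-4.3},{"tx":-4.3,"ty":-4.3},{"tx":-4.3,"ty":-4.3}]'
python3 -m inch '[{"tx":-3,"ty":-3.8},{"az":-9.5},{"az":-9.5},{"az":-9.5},{"az":-9.5},{"az":-9.5,"tz":2},{"tz":4},{}]'
```

```text
$[0]: bad value
$[0]: bad value
```

```bash
python3 -m inch '[{"tx":0,"ty":0,"tz":-4,"ax":0,"ay":0,"az":0,"jaw":1},{"tx":-4.3,"ty":-4.3,"tz":0,"ax":0,"ay":0,"az":0,"jaw":1},{"tx":-4.3,"ty":-4.3,"tz":0,"ax":0,"ay":0,"az":0,"jaw":1},{"tx":-4.3,"ty":-4.3,"tz":0,"ax":0,"ay":0,"az":0,"jaw":1},{"tx":-4.3,"ty":-4.3,"tz":0,"ax":0,"ay":0,"az":0,"jaw":1},{"tx":-4.3,"ty":-4.3,"tz":0,"ax":0,"ay":0,"az":0,"jaw":1},{"tx":-4.3,"ty":-4.3,"tz":0,"ax":0,"ay":0,"az":0,"jaw":1},{"tx":-4.3,"ty":-4.3,"tz":0,"ax":0,"ay":0,"az":0,"jaw":1},{"tx":-4.3,"ty":-4.3,"tz":0,"ax":0,"ay":0,"az":0,"jaw":1},{"tx":-4.3,"ty":-4.3,"tz":0,"ax":0,"ay":0,"az":0,"jaw":1},{"tx":-4.3,"ty":-4.3,"tz":0,"ax":0,"ay":0,"az":0,"jaw":1},{"tx":-4.3,"ty":-4.3,"tz":0,"ax":0,"ay":0,"az":0,"jaw":1}]'
python3 -m inch '[{"tx":-3,"ty":-3.8,"tz":0,"ax":0,"ay":0,"az":0,"jaw":1},{"tx":0,"ty":0,"tz":0,"ax":0,"ay":0,"az":-9.5,"jaw":1},{"tx":0,"ty":0,"tz":0,"ax":0,"ay":0,"az":-9.5,"jaw":1},{"tx":0,"ty":0,"tz":0,"ax":0,"ay":0,"az":-9.5,"jaw":1},{"tx":0,"ty":0,"tz":0,"ax":0,"ay":0,"az":-9.5,"jaw":1},{"tx":0,"ty":0,"tz":2,"ax":0,"ay":0,"az":-9.5,"jaw":1},{"tx":0,"ty":0,"tz":4,"ax":0,"ay":0,"az":0,"jaw":1},{"tx":0,"ty":0,"tz":0,"ax":0,"ay":0,"az":0,"jaw":1}]'
```

```text
t: 2.3
ee_pos: [492.9, 68.9, 263.1]
orientation: [-2.657, 1.675, -0.001]
ft_force: [0.3, -0.8, -0.1]
width: 87.5
t: 3.3
ee_pos: [511.7, 109.9, 200.6]
orientation: [3.105, -0.463, -0.008]
ft_force: [-0.1, -0.4, -0.3]
width: 87.5
```

```bash
cat > look.py <<'E'
from h import *; import sys
o=get_obs(); im,d=viewer.get_image('wrist'); cv2.imwrite(f'pics/{sys.argv[1]}.png',im[...,::-1]); w=cloud('wrist',d); np.save('/tmp/wrist.npy',w)
near=(w[...,0]>400)&(w[...,0]<640)&(w[...,1]>60)&(w[...,1]<270)
for lo,hi,l in((46,54,'top'),(60,90,'lug+tab'),(77,84,'tops')):
    p=w[near&(w[...,2]>lo)&(w[...,2]<hi)]
    if len(p)<10: print(l,len(p));continue
    r=cv2.minAreaRect(p[:,:2].astype(np.float32)); print(l,len(p),[np.round(x,1) for x in r],np.median(p[:,2]).round(1))
    if l=='tops':
        k,lab,c=cv2.kmeans(p[:,:2].astype(np.float32),2,None,(3,50,.1),5,0); print(c.round(1))
        for j in(0,1):
            r=cv2.minAreaRect(p[lab.ravel()==j,:2].astype(np.float32));print([np.round(x,1) for x in r])
Rm=R.from_rotvec(o['orientation']).as_matrix(); print(o['ee_pos'].round(1) if hasattr(o['ee_pos'],'round') else o['ee_pos']); print(Rm.round(3),o['t'])
E
python3 look.py w1
```

```text
top 21852 [array([511.7, 164.1]), array([110. , 161.1]), np.float64(73.2)] 52.2
lug+tab 643 [array([535.6, 157.1]), array([29.8, 50.7]), np.float64(75.2)] 81.9
tops 548 [array([535.5, 156.8]), array([29.4, 50.7]), np.float64(74.8)] 82.0
[[514.3 163.1]
 [557.2 150.1]]
[array([513.9, 162.6]), array([29.4,  6.2]), np.float64(72.8)]
[array([557.3, 150.1]), array([25.4,  5.2]), np.float64(74.3)]
[511.7 109.9 200.6]
[[ 0.956 -0.292 -0.005]
 [-0.292 -0.956 -0.001]
 [-0.005  0.003 -1.   ]] 3.3
```

View pics/w1.png

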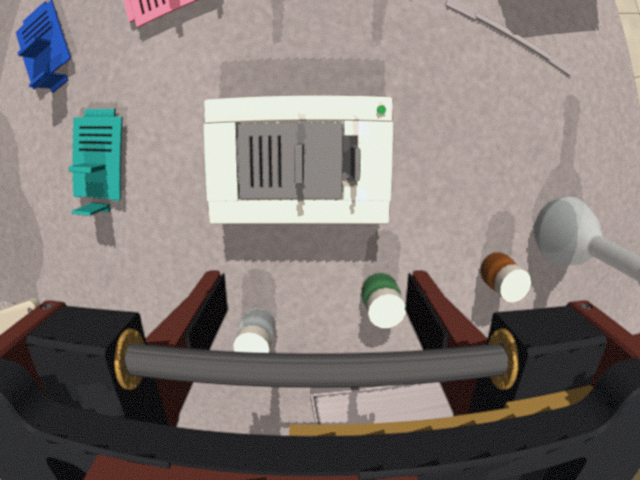

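```bash
python3 -m inch '[{"tx":0.73,"ty":-5.16,"tz":0,"ax":0,"ay":0,"az":0,"jaw":1},{"tx":0,"ty":0,"tz":5,"ax":0,"ay":0,"az":0,"jaw":1},{"tx":0,"ty":0,"tz":4.5,"ax":0,"ay":0,"az":0,"jaw":1},{"tx":0,"ty":0,"tz":0,"ax":0,"ay":0,"az":0,"jaw":1},{"tx":0,"ty":0,"tz":0,"ax":0,"ay":0,"az":0,"jaw":1}]'; python3 look.py w2
```

```text
t: 3.98
ee_pos: [537.3, 157.9, 109.9]
orientation: [-3.106, 0.463, -0.004]
ft_force: [-0.1, 0.5, -0.2]
width: 88.0
top 33201 [array([510.2, 163.5]), array([110.7, 161.2]), np.float64(73.1)] 50.8
lug+tab 1286 [array([534.3, 156.3]), array([30.3, 51.2]), np.float64(72.7)] 80.2
tops 893 [array([534.3, 157.1]), array([29.7, 51.1]), np.float64(74.0)] 80.6
[[513.3 164. ]
 [556.  150.2]]
[array([512.8, 163.2]), array([29.7,  6.5]), np.float64(74.0)]
[array([556.2, 149.7]), array([25.2,  5. ]), np.float64(74.0)]
[537.3 157.9 109.9]
[[ 0.956 -0.292  0.003]
 [-0.292 -0.956  0.001]
 [ 0.003 -0.002 -1.   ]] 3.975
```

View pics/w2.png

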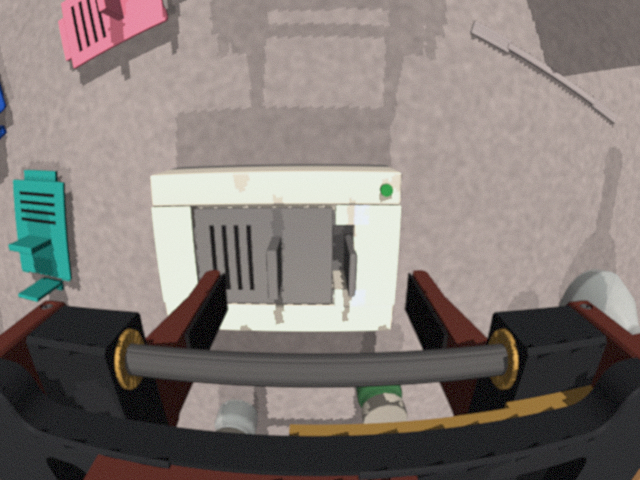

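```bash
python3 -m inch '[{"tx":-0.29,"ty":0.2,"tz":0,"ax":0,"ay":0,"az":0,"jaw":1},{"tx":0,"ty":0,"tz":3,"ax":0,"ay":0,"az":0,"jaw":1},{"tx":0,"ty":0,"tz":2.4,"ax":0,"ay":0,"az":0,"jaw":1},{"tx":0,"ty":0,"tz":0,"ax":0,"ay":0,"az":0,"jaw":0.7},{"tx":0,"ty":0,"tz":0,"ax":0,"ay":0,"az":0,"jaw":0.62},{"tx":0,"ty":0,"tz":0,"ax":0,"ay":0,"az":0,"jaw":0.62},{"tx":0,"ty":0,"tz":0,"ax":0,"ay":0,"az":0,"jaw":0.62}]'
```

```text
t: 4.9
ee_pos: [532.9, 156.6, 54.5]
orientation: [-3.107, 0.463, -0.002]
ft_force: [0.4, -1.2, 0.0]
width: 55.3
```

```bash
for k in 1; do python3 -m inch '[{"tx":0,"ty":0,"tz":0,"ax":0,"ay":0,"az":0,"jaw":0.59},{"tx":0,"ty":0,"tz":0,"ax":0,"ay":0,"az":0,"jaw":0.59}]'; done; python3 -m inch '[{"tx":0,"ty":0,"tz":0,"ax":0,"ay":0,"az":0,"jaw":0.57},{"tx":0,"ty":0,"tz":0,"ax":0,"ay":0,"az":0,"jaw":0.57}]'
```

```text
t: 5.15
ee_pos: [532.7, 156.5, 53.9]
orientation: [-3.107, 0.463, -0.001]
ft_force: [0.7, -0.2, 0.9]
width: 52.2
t: 5.4
ee_pos: [532.8, 156.5, 53.8]
orientation: [-3.107, 0.463, -0.001]
ft_force: [1.2, -2.1, -0.2]
width: 50.2
```

```bash
python3 -m inch '[{"tx":0,"ty":0,"tz":0,"ax":0,"ay":0,"az":0,"jaw":0.555},{"tx":0,"ty":0,"tz":0,"ax":0,"ay":0,"az":0,"jaw":0.555}]';python3 -m inch '[{"tx":0,"ty":0,"tz":0,"ax":0,"ay":0,"az":0,"jaw":0.54},{"tx":0,"ty":0,"tz":0,"ax":0,"ay":0,"az":0,"jaw":0.54}]'
```

```text
t: 5.65
ee_pos: [532.5, 156.5, 53.8]
orientation: [-3.107, 0.463, -0.0]
ft_force: [0.7, 0.1, 4.4]
width: 49.3
t: 5.9
ee_pos: [531.9, 156.7, 53.8]
orientation: [-3.107, 0.463, 0.001]
ft_force: [-1.7, 1.5, 5.4]
width: 47.9
```

```bash
python3 -m inch '[{"tx":-0.07,"ty":0,"tz":-0.05,"ax":0,"ay":0,"az":0,"jaw":0.525},{"tx":0,"ty":0,"tz":0,"ax":0,"ay":0,"az":0,"jaw":0.525}]';python3 -m inch '[{"tx":-0.07,"ty":0,"tz":0,"ax":0,"ay":0,"az":0,"jaw":0.51},{"tx":0,"ty":0,"tz":0,"ax":0,"ay":0,"az":0,"jaw":0.51}]'
```

```text
t: 6.15
ee_pos: [531.2, 156.6, 53.9]
orientation: [3.107, -0.463, -0.001]
ft_force: [-0.6, 1.0, 1.6]
width: 46.3
t: 6.4
ee_pos: [530.7, 156.8, 54.0]
orientation: [3.107, -0.463, -0.001]
ft_force: [-0.1, -0.3, 0.3]
width: 45.2
```

```bash
python3 -m inch '[{"tx":-0.07,"ty":0,"tz":0,"ax":0,"ay":0,"az":0,"jaw":0.495},{"tx":0,"ty":0,"tz":0,"ax":0,"ay":0,"az":0,"jaw":0.495}]';python3 -m inch '[{"tx":-0.07,"ty":0,"tz":0,"ax":0,"ay":0,"az":0,"jaw":0.48},{"tx":0,"ty":0,"tz":0,"ax":0,"ay":0,"az":0,"jaw":0.48},{"tx":0,"ty":0,"tz":0,"ax":0,"ay":0,"az":0,"jaw":0.47},{"tx":0,"ty":0,"tz":0,"ax":0,"ay":0,"az":0,"jaw":0.46}]'
```

```text
t: 6.65
ee_pos: [530.2, 157.0, 54.0]
orientation: [3.107, -0.463, -0.0]
ft_force: [0.4, -0.1, -0.8]
width: 43.8
t: 7.15
ee_pos: [529.6, 157.2, 54.0]
orientation: [3.107, -0.463, -0.0]
ft_force: [0.9, 0.3, -3.4]
width: 42.4
```

```bash
python3 -m inch '[{"tx":0,"ty":0,"tz":0,"ax":0,"ay":0,"az":0,"jaw":0.42},{"tx":0,"ty":0,"tz":0,"ax":0,"ay":0,"az":0,"jaw":0.4},{"tx":-0.023,"ty":0,"tz":-0.194,"ax":0,"ay":1.5,"az":0,"jaw":0.4},{"tx":0,"ty":0,"tz":0,"ax":0,"ay":0,"az":0,"jaw":0.4}]';  python3 -m inch '[{"tx":-0.023,"ty":0,"tz":-0.194,"ax":0,"ay":1.5,"az":0,"jaw":0.4},{"tx":0,"ty":0,"tz":0,"ax":0,"ay":0,"az":0,"jaw":0.4}]'
```

```text
t: 7.65
ee_pos: [529.3, 157.4, 56.2]
orientation: [3.103, -0.462, 0.042]
ft_force: [0.6, -0.9, -8.3]
width: 42.7
t: 7.9
ee_pos: [528.9, 157.5, 58.1]
orientation: [3.099, -0.461, 0.082]
ft_force: [1.9, -0.4, -7.9]
width: 42.8
```

```bash
python3 -m inch '[{"tx":-0.023,"ty":0,"tz":-0.16,"ax":0,"ay":1.5,"az":0,"jaw":0.4},{"tx":-0.023,"ty":0,"tz":-0.19,"ax":0,"ay":1.5,"az":0,"jaw":0.4},{"tx":-0.023,"ty":0,"tz":-0.19,"ax":0,"ay":1.5,"az":0,"jaw":0.4},{"tx":0,"ty":0,"tz":0,"ax":0,"ay":0,"az":0,"jaw":0.4}]';  python3 -m inch '[{"tx":-0.023,"ty":0,"tz":-0.19,"ax":0,"ay":1.5,"az":0,"jaw":0.4},{"tx":-0.023,"ty":0,"tz":-0.19,"ax":0,"ay":1.5,"az":0,"jaw":0.4},{"tx":0,"ty":0,"tz":0,"ax":0,"ay":0,"az":0,"jaw":0.4}]'
```

```text
t: 8.4
ee_pos: [527.8, 157.9, 63.6]
orientation: [3.082, -0.458, 0.203]
ft_force: [0.6, -1.2, -6.0]
width: 42.8
t: 8.78
ee_pos: [527.0, 158.2, 67.2]
orientation: [3.068, -0.457, 0.282]
ft_force: [0.3, -0.6, -4.3]
width: 42.5
```

```bash
python3 -m inch '[{"tx":-0.023,"ty":0,"tz":-0.19,"ax":0,"ay":1.5,"az":0,"jaw":0.4},{"tx":-0.023,"ty":0,"tz":-0.19,"ax":0,"ay":1.5,"az":0,"jaw":0.4},{"tx":-0.023,"ty":0,"tz":-0.19,"ax":0,"ay":1.5,"az":0,"jaw":0.4},{"tx":0,"ty":0,"tz":0,"ax":0,"ay":0,"az":0,"jaw":0.4}]';  python3 -m inch '[{"tx":-0.023,"ty":0,"tz":-0.19,"ax":0,"ay":1.5,"az":0,"jaw":0.4},{"tx":-0.023,"ty":0,"tz":-0.19,"ax":0,"ay":1.5,"az":0,"jaw":0.4},{"tx":-0.015,"ty":0,"tz":-0.12,"ax":0,"ay":1,"az":0,"jaw":0.4},{"tx":0,"ty":0,"tz":0,"ax":0,"ay":0,"az":0,"jaw":0.4}]'; python3 -c "
from h import *; im,d=viewer.get_image('side'); cv2.imwrite('pics/s2.png',cv2.resize(im[180:340,210:400,::-1],None,fx=3.5,fy=3.5))"
```

```text
t: 9.28
ee_pos: [525.4, 158.6, 72.6]
orientation: [3.044, -0.453, 0.4]
ft_force: [0.6, -1.0, -3.5]
width: 42.7
t: 9.78
ee_pos: [523.7, 159.1, 77.3]
orientation: [3.018, -0.45, 0.504]
ft_force: [-0.0, 0.1, -1.9]
width: 42.6
```

View pics/s2.png

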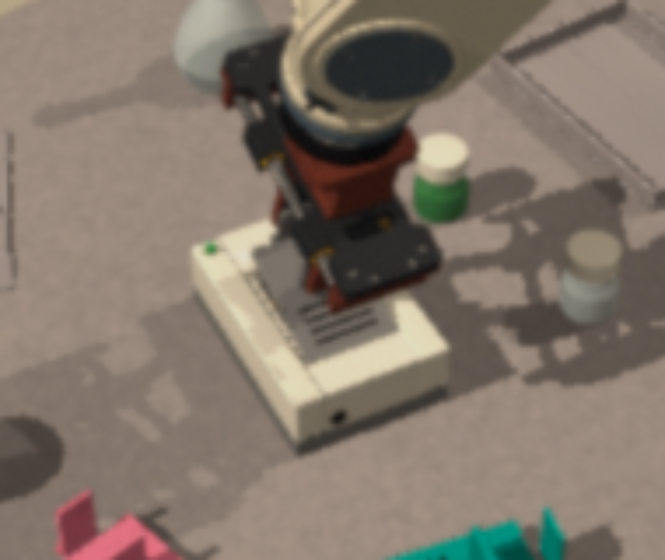

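The cover's tab end is up, tilted about 19° with the hand, and the forces are low. Next I draw it along its own +x.

```bash
python3 -m inch '[{"tx":0.3,"ty":0,"tz":0,"ax":0,"ay":0,"az":0,"jaw":0.4},{"tx":0.3,"ty":0,"tz":0,"ax":0,"ay":0,"az":0,"jaw":0.4},{"tx":0,"ty":0,"tz":0,"ax":0,"ay":0,"az":0,"jaw":0.4}]';  python3 -m inch '[{"tx":0.3,"ty":0,"tz":0,"ax":0,"ay":0,"az":0,"jaw":0.4},{"tx":0.4,"ty":0,"tz":0,"ax":0,"ay":0,"az":0,"jaw":0.4},{"tx":0.4,"ty":0,"tz":0,"ax":0,"ay":0,"az":0,"jaw":0.4},{"tx":0,"ty":0,"tz":0,"ax":0,"ay":0,"az":0,"jaw":0.4}]'
```

```text
t: 10.2
ee_pos: [529.5, 157.4, 79.3]
orientation: [3.018, -0.451, 0.506]
ft_force: [0.4, 0.1, -0.5]
width: 42.2
t: 10.7
ee_pos: [539.3, 154.4, 82.9]
orientation: [3.018, -0.45, 0.506]
ft_force: [0.6, -0.2, -0.9]
width: 42.4
```

```bash
python3 -m inch '[{"tx":0.7,"ty":0,"tz":-1.9,"ax":0,"ay":0,"az":0,"jaw":0.4},{"tx":1.2,"ty":0,"tz":-3.5,"ax":0,"ay":0,"az":0,"jaw":0.4},{"tx":1.2,"ty":0,"tz":-3.5,"ax":0,"ay":0,"az":0,"jaw":0.4},{"tx":0,"ty":0,"tz":0,"ax":0,"ay":-6,"az":0,"jaw":0.4},{"tx":0,"ty":0,"tz":0,"ax":0,"ay":-6,"az":0,"jaw":0.4},{"tx":0,"ty":0,"tz":0,"ax":0,"ay":-6,"az":0,"jaw":0.4},{"tx":0,"ty":0,"tz":0,"ax":0,"ay":0,"az":0,"jaw":0.4},{"tx":0,"ty":0,"tz":0,"ax":0,"ay":0,"az":0,"jaw":0.4}]'
python3 - <<'E'
from h import *
o=get_obs(); M=R.from_rotvec(o['orientation']).as_matrix(); print(M.round(4)); p=o['ee_pos']
Z=np.array([0,0,-1.]); ax=np.cross(M[:,2],Z); print('level turn deg, tool axes',np.degrees(M.T@ax).round(2))
print('yaw',np.degrees(np.arctan2(M[1,0],M[0,0])))
u=np.array([np.cos(np.radians(-10)),np.sin(np.radians(-10))])
t=np.array([522,-179])+21.5*u   # cover mid at tray centre -ish
print('target',t,'tool shift',M.T@np.array([*(t-p[:2]),0]))
E
```

```text
t: 11.7
ee_pos: [538.5, 154.1, 176.4]
orientation: [3.103, -0.463, 0.028]
ft_force: [-0.6, -0.5, -0.4]
width: 42.8
[[ 0.9563 -0.2918  0.0171]
 [-0.2918 -0.9565 -0.0062]
 [ 0.0182  0.001  -0.9998]]
level turn deg, tool axes [ 0.06 -1.04 -0.  ]
yaw -16.966066421040953
target [ 543.17336669 -182.73343582] tool shift [102.79077606 320.80516617   2.1806715 ]
```

```bash
python3 -m inch '[{"tx":1,"ty":3,"tz":0,"ax":0,"ay":-1,"az":0,"jaw":0.4},{"tx":1.7,"ty":5.3,"tz":0,"ax":0,"ay":0,"az":0,"jaw":0.4},{"tx":1.7,"ty":5.3,"tz":0,"ax":0,"ay":0,"az":0,"jaw":0.4},{"tx":1.7,"ty":5.3,"tz":0,"ax":0,"ay":0,"az":0,"jaw":0.4},{"tx":1.7,"ty":5.3,"tz":0,"ax":0,"ay":0,"az":0,"jaw":0.4},{"tx":1.7,"ty":5.3,"tz":0,"ax":0,"ay":0,"az":0,"jaw":0.4},{"tx":0.8,"ty":2.6,"tz":0,"ax":0,"ay":0,"az":0,"jaw":0.4},{"tx":0,"ty":0,"tz":0,"ax":0,"ay":0,"az":-7,"jaw":0.4},{"tx":0,"ty":0,"tz":0,"ax":0,"ay":0,"az":0,"jaw":0.4},{"tx":0,"ty":0,"tz":0,"ax":0,"ay":0,"az":0,"jaw":0.4}]'
python3 - <<'E'
from h import *
o=get_obs(); M=R.from_rotvec(o['orientation']).as_matrix(); print(M.round(4),o['ee_pos'])
im,d=viewer.get_image('side'); w=cloud('side',d)
im2,d2=viewer.get_image('scene')
cv2.imwrite('pics/p3.png',np.hstack([cv2.resize(im[100:280,290:490,::-1],(400,360)),cv2.resize(im2[140:320,90:290,::-1],(400,360))]))
E
```

```text
t: 12.95
ee_pos: [543.7, -182.0, 177.0]
orientation: [3.129, -0.275, -0.0]
ft_force: [-0.1, -0.0, 0.6]
width: 42.4
[[ 9.847e-01 -1.742e-01 -2.000e-04]
 [-1.742e-01 -9.847e-01 -3.000e-04]
 [-1.000e-04  4.000e-04 -1.000e+00]] [ 543.69768227 -181.95724444  176.9741865 ]
```

View pics/p3.png

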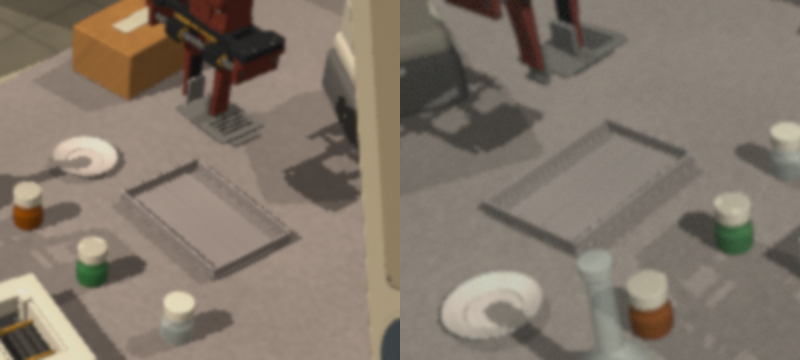

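The cover hangs level above the tray, right way up. Next I lower it.

```bash
python3 -m inch '[{"tx":0,"ty":0,"tz":5,"ax":0,"ay":0,"az":0,"jaw":0.4},{"tx":0,"ty":0,"tz":5,"ax":0,"ay":0,"az":0,"jaw":0.4},{"tx":0,"ty":0,"tz":3,"ax":0,"ay":0,"az":0,"jaw":0.4},{"tx":0,"ty":0,"tz":1.5,"ax":0,"ay":0,"az":0,"jaw":0.4},{"tx":0,"ty":0,"tz":0.6,"ax":0,"ay":0,"az":0,"jaw":0.4},{"tx":0,"ty":0,"tz":0,"ax":0,"ay":0,"az":0,"jaw":0.4},{"tx":0,"ty":0,"tz":0,"ax":0,"ay":0,"az":0,"jaw":0.4}]'; python3 -m inch '[{"tx":0,"ty":0,"tz":0.15,"ax":0,"ay":0,"az":0,"jaw":0.4},{"tx":0,"ty":0,"tz":0.1,"ax":0,"ay":0,"az":0,"jaw":0.4},{"tx":0,"ty":0,"tz":0,"ax":0,"ay":0,"az":0,"jaw":0.4}]'
```

```text
t: 13.92
ee_pos: [544.9, -183.0, 27.2]
orientation: [3.129, -0.273, 0.003]
ft_force: [0.2, -0.2, -0.0]
width: 42.6
t: 14.3
ee_pos: [544.1, -182.8, 23.7]
orientation: [3.13, -0.273, 0.0]
ft_force: [1.0, 0.5, -0.8]
width: 42.7
```

```bash
python3 -m inch '[{"tx":0,"ty":0,"tz":0.1,"ax":0,"ay":0,"az":0,"jaw":0.4},{"tx":0,"ty":0,"tz":0.1,"ax":0,"ay":0,"az":0,"jaw":0.4},{"tx":0,"ty":0,"tz":0,"ax":0,"ay":0,"az":0,"jaw":0.4}]'; python3 -m inch '[{"tx":0,"ty":0,"tz":0.05,"ax":0,"ay":0,"az":0,"jaw":0.4},{"tx":0,"ty":0,"tz":0.05,"ax":0,"ay":0,"az":0,"jaw":0.4},{"tx":0,"ty":0,"tz":0,"ax":0,"ay":0,"az":0,"jaw":0.4}]'
```

```text
t: 14.68
ee_pos: [544.0, -182.7, 21.4]
orientation: [-3.13, 0.273, 0.001]
ft_force: [-0.1, -0.2, -0.8]
width: 42.8
t: 15.05
ee_pos: [544.0, -182.7, 20.5]
orientation: [-3.13, 0.273, 0.0]
ft_force: [0.0, -0.3, -0.3]
width: 42.3
```

```bash
python3 -m inch '[{"tx":0,"ty":0,"tz":0.05,"ax":0,"ay":0,"az":0,"jaw":0.4},{"tx":0,"ty":0,"tz":0,"ax":0,"ay":0,"az":0,"jaw":0.4}]'; python3 -m inch '[{"tx":0,"ty":0,"tz":0.05,"ax":0,"ay":0,"az":0,"jaw":0.4},{"tx":0,"ty":0,"tz":0,"ax":0,"ay":0,"az":0,"jaw":0.4}]'
```

```text
t: 15.3
ee_pos: [544.1, -182.7, 20.1]
orientation: [3.13, -0.273, -0.0]
ft_force: [0.7, -0.5, 0.1]
width: 42.3
t: 15.55
ee_pos: [544.1, -182.7, 19.9]
orientation: [3.13, -0.273, 0.0]
ft_force: [-1.1, 0.6, 4.6]
width: 42.5
```

```bash
python3 -m inch '[{"tx":0,"ty":0,"tz":0,"ax":0,"ay":0,"az":0,"jaw":0.49},{"tx":0.1,"ty":0,"tz":0,"ax":0,"ay":0,"az":0,"jaw":0.52},{"tx":0.1,"ty":0,"tz":0,"ax":0,"ay":0,"az":0,"jaw":0.55},{"tx":0.1,"ty":0,"tz":0,"ax":0,"ay":0,"az":0,"jaw":0.58},{"tx":0,"ty":0,"tz":0,"ax":0,"ay":0,"az":0,"jaw":0.64},{"tx":0,"ty":0,"tz":0,"ax":0,"ay":0,"az":0,"jaw":0.8},{"tx":0,"ty":0,"tz":0,"ax":0,"ay":0,"az":0,"jaw":0.8},{"tx":0,"ty":0,"tz":0,"ax":0,"ay":0,"az":0,"jaw":0.8}]'
```

```text
t: 16.55
ee_pos: [546.9, -183.2, 19.5]
orientation: [-3.13, 0.273, 0.0]
ft_force: [-0.6, -0.4, 0.1]
width: 70.0
```

```bash
python3 -m inch '[{"tx":0,"ty":0,"tz":-2,"ax":0,"ay":0,"az":0,"jaw":0.8},{"tx":0,"ty":0,"tz":-4,"ax":0,"ay":0,"az":0,"jaw":0.8},{"tx":0,"ty":0,"tz":-5,"ax":0,"ay":0,"az":0,"jaw":0.8},{"tx":0,"ty":0,"tz":-5,"ax":0,"ay":0,"az":0,"jaw":0.8},{"tx":0,"ty":0,"tz":0,"ax":0,"ay":0,"az":0,"jaw":0.8},{"tx":0,"ty":0,"tz":0,"ax":0,"ay":0,"az":0,"jaw":0.8}]'
python3 - <<'E'
from h import *
im,d=viewer.get_image('side'); w=cloud('side',d)
im2,d2=viewer.get_image('scene')
cv2.imwrite('pics/p4.png',np.hstack([cv2.resize(im[100:320,210:460,::-1],(400,352)),cv2.resize(im2[170:370,90:340,::-1],(400,352))]))
for n,W in(('side',w),('scene',cloud('scene',d2))):
    s=(abs(W[...,0]-530)<75)&(abs(W[...,1]+180)<45)
    for lo,hi in((12,21),(40,52)):
        p=W[s&(W[...,2]>lo)&(W[...,2]<hi)]; print(n,lo,len(p),np.median(p,0).round(1) if len(p) else '', p[:,2].std() if len(p) else '')
E
```

```text
t: 17.3
ee_pos: [546.8, -183.1, 180.2]
orientation: [3.13, -0.272, 0.001]
ft_force: [0.2, 1.1, -0.0]
width: 69.9
side 12 507 [ 505.8 -173.8   17. ] 2.0802447598258116
side 40 57 [ 527.  -182.1   44.3] 2.6046631089682086
scene 12 597 [ 526.4 -172.2   14.4] 1.4911806430726813
scene 40 68 [ 529.9 -182.8   43.4] 1.4468553150230838
```

View pics/p4.png

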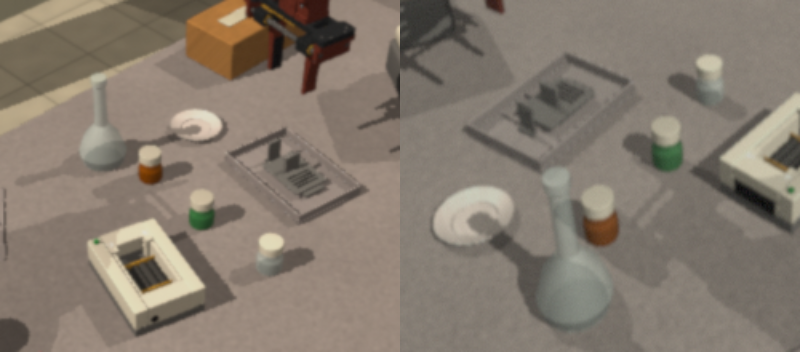

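The cover lies flat in the tray with the lug and tab upright. The box is open, the jars, dish and flask haven't moved, and the gripper is clear.

```bash
python3 -c "
from workcell import ctrl; print(ctrl.close_job())"
```

```text
the job is handed in; nothing more can be done
None
```

The grey cover is off the battery box and lying in the steel tray, flat, right way up and let go. I handed the job in at about 17.3 s of the 69 s allowed; the hand-in gives no verdict.

- **Unclipping:** I closed the fingers in small steps, shifting the hand as the tab gave, until it was fully in (42.5 mm over the outside). I then swung the tab end up about 19° around the lip and drew the cover 17 mm along its own +x. The wrist force readings peaked at about 8 N, during the swing.
- **Placing:** I lowered it level in small steps until it touched the tray floor (4.6 N), then opened slowly and backed off.
- **Last checks:** Both fixed cameras show the cover inside the tray with the lug and tab upright. The plate's height matches lying flat on the tray floor, to within the 2 mm calibration. The jars, dish and flask look unmoved. The gripper is about 160 mm above where it let go and touching nothing.
- **Not checked:** The beaker, the spatula and the coloured look-alikes were outside the final picture crops. The arm did not go near them.

Two early move commands were refused because every row must list all its values. They moved nothing, and no check failed or disagreed.

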